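# Tip a flush slate slab out of the tasting board and clear it to the tray

### The job

Clear the slate slab that lies flush in the oak tasting board: press its end beside the brass bar gently down to the stop so that the other end tips up, take it by the raised end, and lay it gently and flat, right way up, in the aluminium tray, lengthwise beside the slab already there. Slate is brittle, so never press or set it down hard, and leave the slab in the tray, the ramekin, the two wine glasses, the tealight cup and the pepper mill where they are.

Things in the scene. Friction and masses are not known exactly. Their poses are not given: they have to be found in the camera images.
- board: fixed oak tasting board, 300 mm (x) x 160 mm (y) x 40 mm high; origin at the centre of its underside, z up. A well 145 x 65 mm is sunk in it, centred at x = -35 mm. A brass bar, 12 x 60 mm, inlaid across its rim at x = -127 mm marks the end of the slab to press. The rim round the well is flat, 40 mm above the table
- slab: the loose dark slate slab to clear, 140 mm (x) x 60 mm (y) x 12 mm thick, 0.19 to 0.38 kg; origin at the centre of its underside, z up through its top face. At the start it lies in the board's well, aligned with the board, its top flush with the board's top and a gap of 2.5 mm all round
- cradle (a joint): angle (rad) of the brass plate in the well that carries the slab: 0 level, 0.3 at its hard stop, the slab's brass-bar (-x) end then sunk about 18 mm and its other (+x) end raised about 22 mm. The pivot is stiff: pressing 15 to 25 mm from the slab's -x end moves it at about 3 to 5 N, and it stays where it is left. It does not tip the other way
- pivot (a point): middle of the cradle's pivot, inside the board: at board x = -43 mm, height 25.5 mm; the pivot runs along the board's y axis and the slab's underside lies 2.5 mm above it. Axes as the board's
- press (a point): point on the board's top plane in which the slab's top lies at the start: middle of the slab's width, 22 mm from its end beside the brass bar; a good place to press. At the cradle's stop the slab's top is about 12 mm lower here. Axes as the board's
- tray: fixed aluminium tray, 210 (x) x 210 (y) mm, rim 18 mm high, walls and floor 5 mm thick; origin at the centre of its underside, z up. The used slab lies in its +y half
- lane (a point): centre of the free lane of the tray, on its inner floor (5 mm above the table), 40 mm to -y from the tray's middle; a slab centred here lengthwise along the tray's x axis leaves 40 mm to the used slab and 30 mm to the tray's wall. Axes as the tray's
- used_slab: an equal loose slate slab (140 x 60 x 12 mm) lying in the tray, centred 60 mm to +y of the tray's middle, along the tray's x; leave it. Origin at the centre of its underside
- ramekin: small white bowl, 60 mm wide, 30 mm high, standing on the board near its +x end; origin at the centre of its foot
- glass_a: wine glass, 72 mm wide, 195 mm high; origin under its foot
- glass_b: wine glass, 72 mm wide, 195 mm high; origin under its foot
- tealight: amber glass tealight cup, 72 mm wide, 75 mm high; origin under its foot
- mill: wooden pepper mill, 56 mm wide, 150 mm high; origin under its base

How it is judged:
By the outcome, as a careful person would: the job done as asked, in the order asked, and still so for the second after the job is handed in, with the robot touching nothing.
It also fails if it takes over 48 s, if anything falls off the work surface, if the arm or the gripper's body presses on something with over 40 N, if the wrist force passes 120 N, or if a joint passes its speed limit or range.

### The arm

A 6-joint arm with a two-finger parallel gripper is mounted at the origin on the work surface. World frame = base frame: x ahead of the robot, y to its left, z up, the work surface at z = 0. Lengths are in mm, angles in degrees, forces in N, time in s.
With the tool pointing down it reaches from about 300 to 850 mm from the base axis. Payload 4.2 kg.
Tool frame: the origin (TCP) lies midway between the tips of the shut fingers; the grasp point (between the pads) lies 19 mm behind it; x points along the fingers, z is the direction in which the jaws open and shut, and the axes are right-handed (so a half turn about x gives the same grasp; the last joint's range is limited). The gripper opens to 91 mm and grips with 3 to 60 N. Pads are 32 mm wide; open, the fingers measure 118 mm over their backs; the gripper's body (76 mm by 178 mm) begins 60 mm behind the grasp point.
Start: joints at [70.073, 18.312, 89.639, -0, 72.044, -1.146], TCP at [185.13, 544.399, 213.976] pointing down, gripper open.
Joint ranges: [-177.97, 177.97], [-48.28, 115.42], [12.27, 149.76], [-77.06, 257.06], [2.81, 150.46], [-146.56, 146.56]. Speed limits (degrees/s): [147.25, 147.25, 180, 180, 180, 180].

### API

Orientations are given as [roll, pitch, yaw] about the fixed x, y, z axes, in that order (R = Rz(yaw) Ry(pitch) Rx(roll)).
In Python, from workcell import env gives the robot as it stands.
- The arm moves only by the tool send_rows, never from a script. Its argument "commands" is a list that holds one entry, the list of rows, each a list of 6 numbers: the shift along the tool's x, y, z normalised to -1 to 1, where 1 is 0.1 m, then the turn, a rotation vector about the tool's x, y, z normalised to -1 to 1, where 1 is 2 pi rad. In form: [[[x, y, z, wx, wy, wz], ...]]. A call has 1 to 20 rows; each row is the pose to reach, as a shift and turn from the pose commanded when the call began, along the tool's axes at that moment, turning the shorter way round; what a row does not reach only later rows make up. A row lasts 1/8 s, in which the tool goes at most 62.5 mm and 10.7 degrees, less where a joint would pass 70% of its speed; a pose out of reach is approached as far as the arm can. A call with a number of a shift or a turn outside -1 to 1 is refused whole. A call with a gripper value outside its range is refused whole. "jaw" is the closure, from -1 (fully open) to 1 (shut), so that 0 is half open, set as the call begins (left out, the last holds). The fingers move at their own pace and stop on an object; "force" is the grip in N (left out, the last holds). Time passes only in rows, so rows that repeat a pose let the fingers close. It gives the time, the measured TCP pose, the force and the opening at its end, in the units of the state.
- env.state(): the state, without advancing time (a new reading comes with each control period).
- env.grab_frame(name): name is "scene" or "side" or "wrist"; returns (picture, depth): 384x512x3 uint8, red, green, blue; 384x512 float32, mm along the optical axis (not along the pixel's ray), 0 where there is no reading.
- env.get_calibration(name): a dict with "mtx" (3x3 intrinsics, pixels), "dist_coeffs" ([k1, k2, p1, p2, k3] as OpenCV has them; the pictures are not rectified), "camera_from_world" (4x4, takes a point from world to camera coordinates). Camera axes: x right, y up, looking along -z (the intrinsics and any distortion apply to the point x, -y, -z); pixel columns grow to the right and rows downward; lengths in mm; the calibration is good to about 2 mm. A picture is of the moment at which its call begins: read the wrist's pose just before it. get_calibration takes no time and is no camera call; for the wrist camera it gives the pose at the moment of the call.
- env.job_done(): hands the job in, once; it reports no verdict.
The state is a dict: "time_s": time; "qpos": joint angles; "qvel": joint speeds; "effort": joint torques, N m; "ee_pos": TCP position; "ee_rot": TCP orientation; "force": force on the tool from outside, world axes, zero at the start; "torque": the same for the moment, N m; "gripper_width": finger opening in mm.
Only numpy, scipy, OpenCV 4.12 (cv2) and the standard library are available. Lean on these libraries where they do the work, as an engineer would, in place of code of your own. Each camera call takes 0.05 s, during which the arm holds its last target.

## Working session

There is one attempt and no reset: what is moved stays moved. The work goes in short steps, Python scripts to look and compute and a tool call to move; the robot and the scene stay as the last step left them, time stands still between calls to the robot, and variables do not carry over. Pictures are saved under pics/ and viewed, and the job is handed in when it is done.

Besides the shell and the picture viewer there is one more tool, called after "Request:" in YAML: its name, and indented under it one key for each argument. send_rows: Moves the arm, as the interface text tells. Its arguments: {"type":"object","properties":{"commands":{"type":"array","items":{"type":"array","items":{"type":"array","items":{"type":"number","minimum":-1,"maximum":1}}}},"jaw":{"type":"number"},"force":{"type":"number"}},"required":["commands"]}

```bash
ls; mkdir -p pics; python3 - <<'E'
from workcell import env
import cv2, numpy as np
print(env.state())
for n in ["scene","side","wrist"]:
    c=env.get_calibration(n)
    p,d=env.grab_frame(n)
    cv2.imwrite(f"pics/{n}0.png",p[:,:,::-1]); np.save(f"pics/{n}0_d.npy",d)
    print(n,np.round(c["mtx"],1).tolist(),c["dist_coeffs"],np.round(c["camera_from_world"],3).tolist(),(d>0).mean())
    np.savez(f"pics/{n}0_c.npz",**{k:np.array(v) for k,v in c.items()})
E
```

```text
pics
{'time_s': 0.0, 'qpos': array([ 7.00717838e+01,  1.83522925e+01,  8.97069934e+01, -2.19223393e-03,
        7.20418908e+01, -1.14669319e+00]), 'qvel': array([ 0.11405827, -0.0230415 , -0.0119317 ,  0.04331267,  0.02976418,
        0.01578391]), 'effort': array([ 3.14795143e-03, -4.12459517e+01, -2.31975174e+01,  7.30903423e-02,
        4.58248041e-02, -1.36740055e-04]), 'ee_pos': array([184.97520688, 543.90725609, 213.10975585]), 'ee_rot': array([-179.96656929,   89.89880177, -108.74741453]), 'force': array([-0.05118305,  0.92100489, -0.79958222]), 'torque': array([-0.01514307,  0.00684305,  0.05101521]), 'gripper_width': 91.20138911804142}
scene [[350.6, 0.0, 254.1], [0.0, 350.6, 191.3], [0.0, 0.0, 1.0]] [0.00613919 0.         0.         0.         0.        ] [[0.185, 0.983, 0.012, -135.412], [-0.809, 0.146, 0.569, 470.036], [0.558, -0.115, 0.822, -1389.095], [0.0, 0.0, 0.0, 1.0]] 0.996063232421875
side [[494.4, 0.0, 257.4], [0.0, 494.4, 194.5], [0.0, 0.0, 1.0]] [0.06376537 0.         0.         0.         0.        ] [[0.923, -0.383, -0.021, -581.895], [0.249, 0.557, 0.792, -193.555], [-0.292, -0.737, 0.61, -1651.683], [0.0, 0.0, 0.0, 1.0]] 0.9951934814453125
wrist [[328.3, 0.0, 252.1], [0.0, 328.3, 185.6], [0.0, 0.0, 1.0]] [-0.00888074  0.          0.          0.          0.        ] [[0.322, 0.947, -0.002, -574.771], [-0.919, 0.312, -0.239, 26.381], [-0.226, 0.079, 0.971, -389.611], [0.0, 0.0, 0.0, 1.0]] 0.9944356282552084
```

View pics/scene0.png

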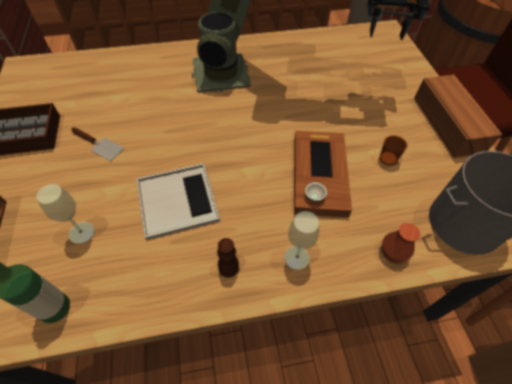

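View pics/side0.png

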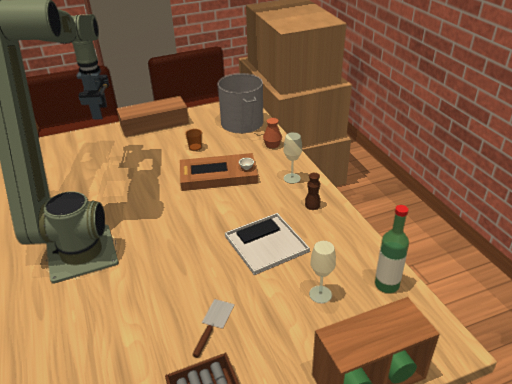

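View pics/wrist0.png

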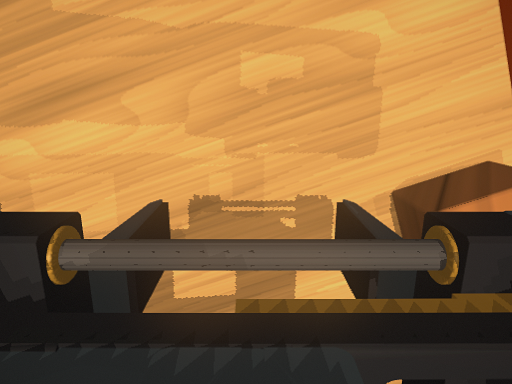

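```bash
cat > h.py <<'E'
import numpy as np, cv2
from scipy.spatial.transform import Rotation as R
def calib(n,tag): 
    c=np.load(f"pics/{n}{tag}_c.npz"); return {k:c[k] for k in c.files}
def ray(c,uv):
    uv=np.asarray(uv,float).reshape(-1,1,2)
    p=cv2.undistortPoints(uv,c["mtx"],c["dist_coeffs"]).reshape(-1,2)
    d=np.c_[p[:,0],-p[:,1],-np.ones(len(p))]
    T=c["camera_from_world"]; Rm=T[:3,:3]; o=-Rm.T@T[:3,3]
    return o,d@Rm
def onplane(c,uv,z):
    o,d=ray(c,uv); t=(z-o[2])/d[:,2]; return o+d*t[:,None]
def bydepth(c,uv,depth):
    o,d=ray(c,uv); return o+d*np.asarray(depth).reshape(-1,1)
def proj(c,P):
    T=c["camera_from_world"]; q=np.atleast_2d(P)@T[:3,:3].T+T[:3,3]
    q=np.c_[q[:,0],-q[:,1],-q[:,2]]
    return cv2.projectPoints(q.astype(float),np.zeros(3),np.zeros(3),c["mtx"],c["dist_coeffs"])[0].reshape(-1,2)
def grab(env,n,tag):
    c=env.get_calibration(n); s=env.state(); p,d=env.grab_frame(n)
    cv2.imwrite(f"pics/{n}{tag}.png",p[:,:,::-1]); np.save(f"pics/{n}{tag}_d.npy",d)
    np.savez(f"pics/{n}{tag}_c.npz",**{k:np.array(v) for k,v in c.items()})
    return p,d,c,s
def rect(c,mask,z):
    cs,_=cv2.findContours(mask.astype(np.uint8),cv2.RETR_EXTERNAL,cv2.CHAIN_APPROX_NONE)
    k=max(cs,key=cv2.contourArea)
    P=onplane(c,k.reshape(-1,2).astype(float),z)
    r=cv2.minAreaRect(P[:,:2].astype(np.float32)); return r,k
E
python3 - <<'E'
from h import *
for n,boxes in [("scene",{"slab":(300,130,345,185,40),"used":(178,168,218,222,17)}),("side",{"slab":(185,155,232,180,40),"used":(230,212,285,248,17)})]:
    c=calib(n,0); im=cv2.imread(f"pics/{n}0.png"); d=np.load(f"pics/{n}0_d.npy")
    hsv=cv2.cvtColor(im,cv2.COLOR_BGR2HSV)
    for k,(x0,y0,x1,y1,z) in boxes.items():
        m=np.zeros(im.shape[:2],bool); m[y0:y1,x0:x1]=(im[y0:y1,x0:x1].max(2)<60)
        r,cc=rect(c,m,z)
        v,u=np.nonzero(m); P=bydepth(c,np.c_[u,v],d[m]); print(n,k,r,m.sum(),"depth z med",np.median(P,0))
    o,_=ray(c,[[1,1]]); print(o)
    big=cv2.resize(im[110:310,20:440],None,fx=1.9,fy=1.9,interpolation=cv2.INTER_CUBIC) if n=="scene" else cv2.resize(im[100:320,150:410],None,fx=2.7,fy=2.7,interpolation=cv2.INTER_CUBIC)
    cv2.imwrite(f"pics/{n}0_big.png",big)
E
```

```text
scene slab ((525.9326171875, 248.62367248535156), (59.01919937133789, 138.10589599609375), 75.66461181640625) 648 depth z med [528.67446396 248.44033012  39.47383375]
scene used ((577.0556030273438, -144.6849822998047), (138.96771240234375, 53.0584716796875), 6.462234020233154) 701 depth z med [ 581.20111725 -144.29197356   15.81053264]
[1180.18117538  -94.91164627  875.79687058]
side slab ((523.3253784179688, 247.22691345214844), (55.21101379394531, 137.59469604492188), 75.3585205078125) 275 depth z med [523.12676581 246.22691311  39.76171113]
side used ((568.3485717773438, -152.1959991455078), (138.80050659179688, 66.52378845214844), 6.368791580200195) 521 depth z med [ 566.45887017 -151.56895464   16.4689888 ]
[  103.33524131 -1331.87344518  1148.72019256]
```

```bash
python3 - <<'E'
from h import *
c=calib("scene",0); d=np.load("pics/scene0_d.npy")
vv,uu=np.mgrid[0:384,0:512]
P=bydepth(c,np.c_[uu.ravel(),vv.ravel()],d.ravel()).reshape(384,512,3)
# above table map
for nm,(x0,y0,x1,y1) in dict(board=(285,122,360,225),tray=(130,160,225,245),ram=(302,178,330,208),ga=(280,205,325,275),gb=(30,175,100,250),tea=(372,130,412,170),mill=(210,230,245,282),mugred=(375,218,425,270),crate=(412,70,505,160),pot=(425,145,512,255)).items():
    Q=P[y0:y1,x0:x1].reshape(-1,3); Q=Q[(Q[:,2]>8)]
    print(nm,np.round(np.percentile(Q,[1,50,99],axis=0)).tolist())
E
```

```text
board [[412.0, 74.0, 13.0], [599.0, 230.0, 40.0], [826.0, 338.0, 196.0]]
tray [[468.0, -314.0, 8.0], [588.0, -150.0, 16.0], [1180.0, -90.0, 876.0]]
ram [[594.0, -95.0, 36.0], [656.0, 193.0, 41.0], [1180.0, 245.0, 876.0]]
ga [[683.0, 65.0, 9.0], [826.0, 100.0, 174.0], [855.0, 205.0, 197.0]]
gb [[614.0, -498.0, 15.0], [654.0, -464.0, 175.0], [1180.0, -95.0, 876.0]]
tea [[503.0, 411.0, 9.0], [539.0, 479.0, 53.0], [610.0, 514.0, 126.0]]
mill [[800.0, -109.0, 10.0], [829.0, -85.0, 100.0], [886.0, -59.0, 244.0]]
mugred [[822.0, -95.0, 15.0], [864.0, 346.0, 78.0], [1180.0, 386.0, 876.0]]
crate [[279.0, 556.0, 10.0], [472.0, 713.0, 88.0], [721.0, 807.0, 201.0]]
pot [[562.0, 469.0, 11.0], [795.0, 554.0, 107.0], [901.0, 767.0, 201.0]]
```

View pics/scene0_big.png

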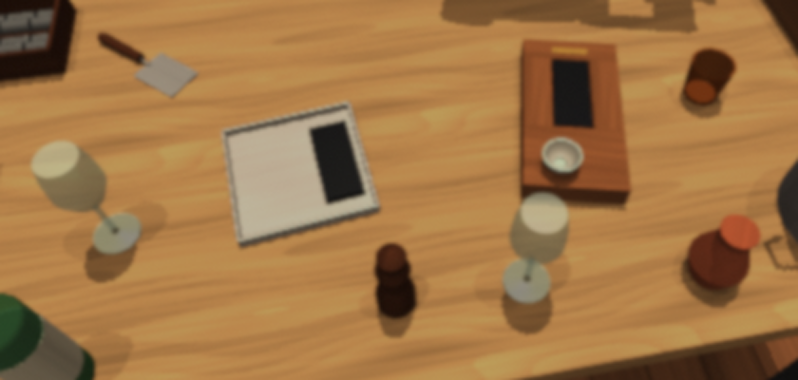

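```bash
cat >> h.py <<'E'
def Rt(s_rot): return R.from_euler('xyz',s_rot,degrees=True).as_matrix()
def rows(s,pos,Rm):
    "shift/turn (normalised) from state pose s=(pos,rot) to target"
    R0=Rt(s["ee_rot"]); d=R0.T@(np.asarray(pos)-s["ee_pos"])/100
    w=R.from_matrix(R0.T@Rm).as_rotvec()/(2*np.pi)
    return np.round(np.r_[d,w],4)
def toolR(yaw,tilt,sgn=1):
    """jaw z along sgn * (board y); tool x = down tilted toward board +x by tilt deg"""
    cy,sy=np.cos(np.radians(yaw)),np.sin(np.radians(yaw)); bx=np.array([cy,sy,0]); by=np.array([-sy,cy,0])
    t=np.radians(tilt); x=np.sin(t)*bx+np.array([0,0,-np.cos(t)]); z=sgn*by; y=np.cross(z,x)
    return np.c_[x,y,z]
E
python3 - <<'E'
from h import *
from workcell import env
s=env.state(); R0=Rt(s["ee_rot"]); print(np.round(R0,3))
c=calib("wrist",0); o,d=ray(c,[[252,186]]); print("cam in tool",R0.T@(o-s["ee_pos"]),"axis in tool",R0.T@d[0], "cam x in tool",R0.T@c["camera_from_world"][0,:3])
for sg in (1,-1):
  T=toolR(-14.5,0,sg); print(np.round(T,3)); print(rows(s,[0,0,0],T)[3:]*360)
E
```

```text
[[-0.    -0.947  0.322]
 [-0.001  0.322  0.947]
 [-1.     0.    -0.001]]
cam in tool [-170.23380211   67.7162906     0.58397688] axis in tool [ 9.70678407e-01 -2.40383435e-01 -7.14371342e-04] cam x in tool [5.01085983e-04 1.58044541e-04 9.99999862e-01]
[[ 0.    -0.968  0.25 ]
 [ 0.     0.25   0.968]
 [-1.     0.     0.   ]]
[-4.284 -0.072 -0.   ]
[[ 0.     0.968 -0.25 ]
 [ 0.    -0.25  -0.968]
 [-1.     0.    -0.   ]]
[ 1.75716e+02 -0.00000e+00  1.08000e-01]
```

Request:
send_rows:
  commands:
    - [[0.02,-0.5,-0.17,-0.006,0,0],[0.05,-1,-0.35,-0.0119,0,0]]
  jaw: 1
  force: 20

```text
time_s: 0.4
ee_pos: [269.1, 478.5, 208.6]
ee_rot: [-144.9, 90.0, -69.2]
force: [0.1, 0.5, 0.1]
gripper_width: 74.1
```

Request:
send_rows:
  commands:
    - [[0.02,-0.5,-0.17,0,0,0],[0.05,-1,-0.35,0,0,0]]

```text
time_s: 0.65
ee_pos: [357.7, 419.1, 203.8]
ee_rot: [1.6, 90.0, 77.1]
force: [0.2, 1.1, -0.1]
gripper_width: 54.4
```

Request:
send_rows:
  commands:
    - [[0.02,-0.5,-0.17,0,0,0],[0.05,-1,-0.35,0,0,0]]

```text
time_s: 0.9
ee_pos: [445.9, 360.1, 198.8]
ee_rot: [29.2, 90.0, 104.7]
force: [0.2, 0.3, -0.0]
gripper_width: 33.8
```

```bash
python3 - <<'E'
from h import *
from workcell import env
s=env.state(); print(s["time_s"],s["ee_pos"],s["ee_rot"],s["force"],s["gripper_width"])
print(rows(s,[582.7,233,190],toolR(-14.5,0)))
E
```

```text
0.9 [445.9300083  360.10227005 198.76616917] [ 29.15752713  89.9896444  104.65985563] [ 0.15483483  0.25735818 -0.04079391] 33.8382536565308
[ 0.0874 -1.6423 -0.8882  0.      0.     -0.    ]
```

Request:
send_rows:
  commands:
    - [[0.02,-0.45,-0.25,0,0,0],[0.05,-0.9,-0.5,0,0,0]]

```text
time_s: 1.15
ee_pos: [520.4, 289.0, 193.6]
ee_rot: [99.7, 90.0, 175.2]
force: [0.2, 0.7, -0.0]
gripper_width: 13.7
```

Request:
send_rows:
  commands:
    - [[0.02,-0.4,-0.2,0,0,0],[0.04,-0.72,-0.37,0,0,0],[0.04,-0.72,-0.37,0,0,0],[0.04,-0.72,-0.37,0,0,0]]

```text
time_s: 1.65
ee_pos: [579.1, 236.7, 189.6]
ee_rot: [95.0, 89.9, 170.5]
force: [-0.4, 0.4, 0.7]
gripper_width: 0.6
```

```bash
python3 - <<'E'
from h import *
from workcell import env
p,d,c,s=grab(env,"wrist",1)
print(s["time_s"],s["ee_pos"],s["ee_rot"],s["force"],s["gripper_width"],s["qpos"])
print(np.abs(s["qvel"]).max())
E
```

```text
1.65 [579.1075213  236.6822327  189.59648965] [ 94.96895747  89.92903268 170.46290213] [-0.38800406  0.42386803  0.67077861] 0.5786333877152887 [ 2.11571996e+01  2.37733566e+01  8.47875962e+01  3.81997921e-02
  7.15000760e+01 -5.43488853e+01]
1.1213252815665187
```

View pics/wrist1.png

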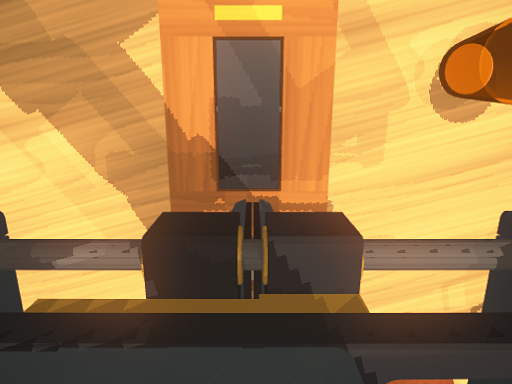

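```bash
python3 - <<'E'
from h import *
c=calib("wrist",1); im=cv2.imread("pics/wrist1.png"); d=np.load("pics/wrist1_d.npy")
hsv=cv2.cvtColor(im,cv2.COLOR_BGR2HSV)
print(hsv[100,205:292].tolist()[:16], hsv[100,275:290].tolist())
m=np.zeros(im.shape[:2],bool); m[25:194,200:300]=((hsv[...,2]<125)&(hsv[...,1]<150))[25:194,200:300]
r,k=rect(c,m,40); print("dark incl. gap",r,cv2.boundingRect(k),m.sum())
m2=m&(hsv[...,2]>62); m2=cv2.morphologyEx(m2.astype(np.uint8),cv2.MORPH_OPEN,np.ones((3,3)))
r2,k2=rect(c,m2,40); print("slab",r2,cv2.boundingRect(k2))
b=np.zeros(im.shape[:2],bool); b[0:28,200:300]=((hsv[...,0]>22)&(hsv[...,0]<35)&(hsv[...,1]>150)&(hsv[...,2]>180))[0:28,200:300]
r3,k3=rect(c,b,40); print("brass",r3,cv2.boundingRect(k3))
# depth of slab
v,u=np.nonzero(m2); P=bydepth(c,np.c_[u,v],d[m2>0]); print(np.median(P,0),P[:,2].min(),P[:,2].max())
# board side edges at row 100..180, via hue change ; print along row
for row in (70,120,170):
    P=bydepth(c,np.c_[np.arange(512),np.full(512,row)],d[row]); h=P[:,2]; on=np.nonzero(h>30)[0]; on=on[(on>140)&(on<360)]; print(row,on.min(),on.max(),np.round(onplane(c,[[on.min(),row],[on.max(),row]],40).mean(0),1))
E
```

```text
[[15, 181, 248], [14, 180, 249], [15, 179, 249], [15, 179, 249], [14, 181, 245], [13, 183, 235], [13, 183, 236], [13, 183, 237], [12, 188, 223], [12, 180, 154], [12, 180, 116], [11, 171, 106], [9, 104, 98], [9, 76, 110], [9, 78, 108], [9, 77, 106]] [[10, 68, 102], [11, 68, 102], [11, 67, 103], [11, 66, 104], [11, 87, 97], [11, 167, 99], [12, 175, 111], [12, 183, 163], [13, 184, 227], [13, 185, 231], [12, 186, 221], [13, 187, 209], [12, 186, 208], [13, 186, 213], [12, 184, 219]]
dark incl. gap ((524.6665649414062, 247.7270965576172), (61.71575164794922, 138.40756225585938), 74.92948150634766) (215, 40, 67, 149) 8645
slab ((525.1195068359375, 247.25921630859375), (60.00189208984375, 136.73214721679688), 75.51542663574219) (216, 42, 65, 147)
brass ((434.8822021484375, 270.81500244140625), (59.04232406616211, 11.419300079345703), 75.52151489257812) (215, 5, 67, 15)
[523.64568278 250.6129007   39.5152577 ] 13.778605041017443 360.02705162121794
70 162 333 [482.2 258.   40. ]
120 165 331 [526.3 246.9  40. ]
170 169 329 [573.7 235.5  40. ]
```

```bash
cat >> h.py <<'E'
S=np.array([524.5,247.5]); YAW=-14.48
def B(xb,z,yb=0):
    a=np.radians(YAW); bx=np.array([np.cos(a),np.sin(a)]); by=np.array([-np.sin(a),np.cos(a)])
    return np.r_[S+(xb+35)*bx+yb*by,z]
E
python3 - <<'E'
from h import *
from workcell import env
s=env.state()
print(rows(s,B(-74.7,75),toolR(YAW,17.2)))
print(rows(s,B(-74.7,50),toolR(YAW,17.2)))
E
```

```text
[ 1.149   0.9489 -0.0349  0.      0.     -0.0479]
[ 1.399   0.9487 -0.0349  0.      0.     -0.0479]
```

Request:
send_rows:
  commands:
    - [[0.3,0.3,-0.01,0,0,-0.024],[0.7,0.6,-0.02,0,0,-0.0479],[1.0,0.949,-0.035,0,0,-0.0479],[1.0,0.949,-0.035,0,0,-0.0479],[1.0,0.949,-0.035,0,0,-0.0479]]

```text
time_s: 2.33
ee_pos: [488.0, 258.3, 91.3]
ee_rot: [-89.5, 72.6, -14.0]
force: [1.2, 0.1, -0.4]
gripper_width: 0.6
```

```bash
python3 - <<'E'
from h import *
from workcell import env
s=env.state(); print(s["ee_pos"],s["ee_rot"],s["force"],s["gripper_width"],s["qvel"].max())
for z in (75,52,46): print(rows(s,B(-74.7,z),toolR(YAW,17.2)))
print(s["qpos"])
E
```

```text
[487.96828344 258.26557863  91.2689382 ] [-89.53364596  72.63645265 -13.95946659] [ 1.17519262  0.06524342 -0.40619084] 0.6023431580102212 0.09797863432061579
[ 1.504e-01  6.420e-02 -1.330e-02  1.000e-04  4.000e-04  5.000e-04]
[ 3.699e-01  1.328e-01 -1.380e-02  1.000e-04  4.000e-04  5.000e-04]
[ 4.271e-01  1.507e-01 -1.400e-02  1.000e-04  4.000e-04  5.000e-04]
[ 34.49205753  17.99006218 112.80598128 -20.63137706  39.3361027
 -26.17623306]
```

Request:
send_rows:
  commands:
    - [[0.15,0.06,-0.012,0,0,0],[0.3,0.11,-0.012,0,0,0],[0.34,0.125,-0.012,0,0,0],[0.34,0.125,-0.012,0,0,0]]

```text
time_s: 2.82
ee_pos: [485.3, 256.1, 53.7]
ee_rot: [-90.0, 72.8, -14.5]
force: [-0.3, -0.3, -0.7]
gripper_width: 0.3
```

```bash
cat > st.py <<'E'
from h import *
from workcell import env
s=env.state(); print(s["time_s"],np.round(s["ee_pos"],2),np.round(s["ee_rot"],2),np.round(s["force"],2),round(s["gripper_width"],1))
E
python3 - <<'E'
from st import *
for z in (46,44,31): print(rows(s,B(-74.7,z),toolR(YAW,17.2)))
p,d,c,s=grab(env,"side",2)
im=cv2.resize(p[120:220,150:290,::-1],None,fx=5,fy=5,interpolation=cv2.INTER_CUBIC); cv2.imwrite("pics/side2_big.png",im)
E
```

```text
2.825 [485.31 256.11  53.69] [-90.    72.75 -14.52] [-0.27 -0.35 -0.67] 0.3
[ 0.0746  0.019   0.0146 -0.0001 -0.      0.0001]
[ 0.0937  0.0249  0.0146 -0.0001 -0.      0.0001]
[ 2.179e-01  6.340e-02  1.460e-02 -1.000e-04 -0.000e+00  1.000e-04]
```

View pics/side2_big.png

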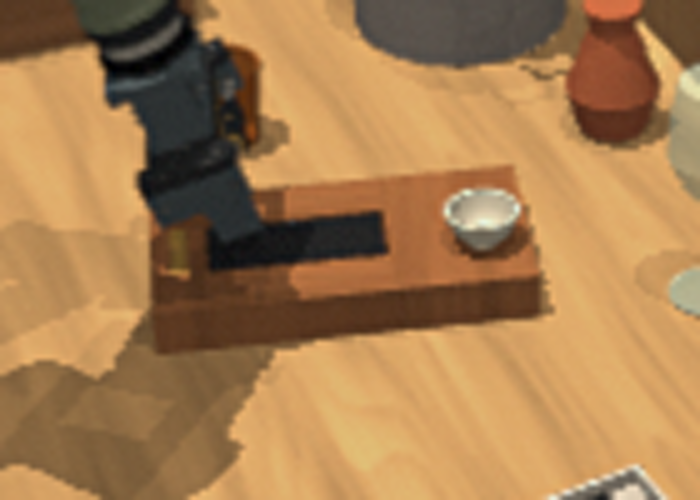

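Request:
send_rows:
  commands:
    - [[0.02,0.006,0.005,0,0,0],[0.04,0.012,0.01,0,0,0],[0.055,0.016,0.014,0,0,0],[0.07,0.02,0.014,0,0,0],[0.08,0.023,0.014,0,0,0],[0.09,0.026,0.014,0,0,0]]

```text
time_s: 3.62
ee_pos: [485.4, 257.5, 44.6]
ee_rot: [-90.0, 72.7, -14.5]
force: [-1.7, 0.3, 4.7]
gripper_width: -0.1
```

Request:
send_rows:
  commands:
    - [[0.01,0.003,0,0,0,0],[0.02,0.006,0,0,0,0],[0.03,0.009,0,0,0,0]]

```text
time_s: 4.0
ee_pos: [485.1, 257.5, 41.2]
ee_rot: [-90.0, 72.8, -14.5]
force: [-3.3, 1.0, 4.5]
gripper_width: 0.5
```

Request:
send_rows:
  commands:
    - [[0.01,0.003,0,0,0,0],[0.02,0.006,0,0,0,0],[0.03,0.009,0,0,0,0],[0.04,0.012,0,0,0,0],[0.05,0.015,0,0,0,0]]

```text
time_s: 4.62
ee_pos: [485.3, 257.4, 35.9]
ee_rot: [-90.0, 72.8, -14.5]
force: [-3.9, 1.1, 4.5]
gripper_width: 0.7
```

Request:
send_rows:
  commands:
    - [[0.007,0.002,0,0,0,0],[0.014,0.004,0,0,0,0],[0.021,0.006,0,0,0,0]]

```text
time_s: 5.0
ee_pos: [485.4, 257.3, 33.8]
ee_rot: [-90.0, 72.8, -14.5]
force: [-4.5, 1.8, 3.5]
gripper_width: 0.4
```

Request:
send_rows:
  commands:
    - [[0.007,0.002,0,0,0,0],[0.014,0.004,0,0,0,0]]

```text
time_s: 5.25
ee_pos: [485.4, 257.3, 32.3]
ee_rot: [-90.0, 72.8, -14.5]
force: [-4.6, 0.4, 3.2]
gripper_width: 0.1
```

Request:
send_rows:
  commands:
    - [[0.006,0.002,0,0,0,0],[0.01,0.003,0,0,0,0]]

```text
time_s: 5.5
ee_pos: [485.5, 257.3, 31.3]
ee_rot: [-90.0, 72.8, -14.5]
force: [-5.0, 1.1, 3.3]
gripper_width: 0.4
```

Request:
send_rows:
  commands:
    - [[0.005,0.0015,0,0,0,0],[0.005,0.0015,0,0,0,0]]

```text
time_s: 5.75
ee_pos: [485.4, 257.3, 30.8]
ee_rot: [-90.0, 72.8, -14.5]
force: [-4.9, 1.1, 4.3]
gripper_width: 0.3
```

Request:
send_rows:
  commands:
    - [[0.005,0.0015,0,0,0,0],[0.005,0.0015,0,0,0,0]]

```text
time_s: 6.0
ee_pos: [485.4, 257.4, 30.8]
ee_rot: [-90.0, 72.7, -14.5]
force: [-7.2, 0.1, 8.5]
gripper_width: 0.8
```

Request:
send_rows:
  commands:
    - [[0.005,0.0015,0,0,0,0],[0.005,0.0015,0,0,0,0]]

```text
time_s: 6.25
ee_pos: [485.5, 257.4, 30.7]
ee_rot: [-90.0, 72.7, -14.5]
force: [-8.4, 0.5, 11.5]
gripper_width: 0.5
```

Request:
send_rows:
  commands:
    - [[-0.1,-0.03,0,0,0,0],[-0.4,-0.12,0,0,0,0],[-0.8,-0.25,0,0,0,0],[-0.8,-0.25,0,0,0,0]]

```text
time_s: 6.75
ee_pos: [488.8, 258.8, 117.6]
ee_rot: [-88.7, 72.4, -13.3]
force: [0.4, 0.5, -0.5]
gripper_width: 0.1
```

```bash
python3 - <<'E'
from st import *
a,b=65,3.7; th=.3
x=-43+a*np.cos(th)-b*np.sin(th); z=25.5+a*np.sin(th)+b*np.cos(th); print(x,z)
n=np.array([-np.sin(th),np.cos(th)])
for k in (0,70): print(rows(s,B(x+k*n[0],z+k*n[1]),toolR(YAW,17.2)))
E
```

```text
6.75 [488.75 258.84 117.61] [-88.74  72.38 -13.28] [ 0.35  0.5  -0.51] 0.1
18.00344702851743 48.24355844275181
[ 9.347e-01 -6.522e-01 -2.500e-02 -3.000e-04  1.000e-03  1.200e-03]
[ 2.348e-01 -6.574e-01 -2.060e-02 -3.000e-04  1.000e-03  1.200e-03]
```

Request:
send_rows:
  commands:
    - [[0.08,-0.3,-0.02,0,0,0],[0.23,-0.657,-0.02,0,0,0],[0.23,-0.657,-0.02,0,0,0],[0.23,-0.657,-0.02,0,0,0],[0.23,-0.657,-0.02,0,0,0]]
  jaw: -0.8
  force: 20

```text
time_s: 7.38
ee_pos: [551.6, 238.1, 110.7]
ee_rot: [-90.1, 72.8, -14.6]
force: [0.3, 0.0, -0.5]
gripper_width: 47.7
```

```bash
python3 - <<'E'
from h import *
from workcell import env
p,d,c,s=grab(env,"wrist",3)
from st import *
x,z=18.0,48.24;th=.3
n=np.array([-np.sin(th),np.cos(th)])
for k in (0,20): print(rows(s,B(x+k*n[0],z+k*n[1]),toolR(YAW,17.2)))
E
```

```text
7.425 [551.74 238.17 110.96] [-90.07  72.78 -14.52] [-0.46 -0.18  1.25] 51.4
[ 6.71e-01 -4.64e-02  2.23e-02  1.00e-04 -0.00e+00  1.00e-04]
[ 4.71e-01 -4.65e-02  2.23e-02  1.00e-04 -0.00e+00  1.00e-04]
```

View pics/wrist3.png

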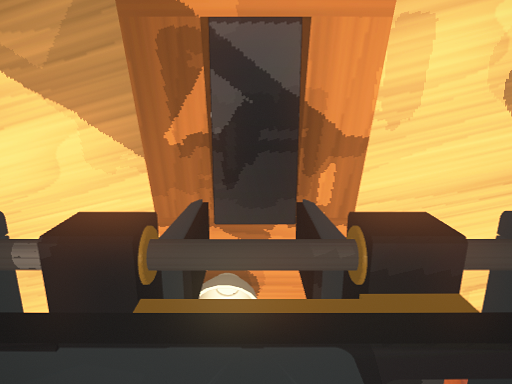

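```bash
python3 - <<'E'
from h import *
c=calib("wrist",3); im=cv2.imread("pics/wrist3.png"); d=np.load("pics/wrist3_d.npy")
hsv=cv2.cvtColor(im,cv2.COLOR_BGR2HSV)
m=np.zeros(im.shape[:2],np.uint8); m[12:232,206:306]=((hsv[...,1]<130)&(hsv[...,2]<130))[12:232,206:306]
m=cv2.morphologyEx(m,cv2.MORPH_OPEN,np.ones((3,3)))
v,u=np.nonzero(cv2.erode(m,np.ones((7,7)))); k=(u<300)
P=bydepth(c,np.c_[u,v],d[v,u])
a=np.radians(YAW); bx=np.array([np.cos(a),np.sin(a)]); by=np.array([-np.sin(a),np.cos(a)])
q=np.c_[(P[:,:2]-S)@bx-35,(P[:,:2]-S)@by,P[:,2]]
good=(q[:,2]>15)&(q[:,2]<80)
A=np.c_[q[:,:2],np.ones(len(q))]
for _ in range(3):
    co=np.linalg.lstsq(A[good],q[good,2],rcond=None)[0]; r=q[:,2]-A@co; good=(np.abs(r)<3)
print("slope deg",np.degrees(np.arctan(co[0])),co,good.mean(),r[good].std())
# edges per row on plane z=slope
o,_=ray(c,[[0,0]])
def on(uv):
    o,dd=ray(c,uv); 
    # plane: z = co0*xb+co1*yb+co2
    nb=np.r_[-(co[0]*bx+co[1]*by),1.]; off=co[2]-co[0]*((S@bx)+35)-co[1]*(S@by)
    t=(off-o@nb)/(dd@nb); X=o+dd*t[:,None]
    return np.c_[(X[:,:2]-S)@bx-35,(X[:,:2]-S)@by,X[:,2]]
for row in range(40,222,30):
    cc=np.nonzero(m[row])[0]; L=on([[cc.min()-.5,row],[cc.max()+.5,row]]); print(row,cc.min(),cc.max(),np.round(L,1).tolist())
for col in (230,255,280):
    cc=np.nonzero(m[:,col])[0]; L=on([[col,cc.min()-.5],[col,cc.max()+.5]]); print(col,cc.min(),cc.max(),np.round(L,1).tolist())
E
```

```text
slope deg 17.152057251268808 [ 3.08635008e-01 -5.48137284e-04  5.35069981e+01] 0.9938245184958728 0.7124565655221982
40 209 301 [[-93.1, -29.9, 24.8], [-93.2, 29.9, 24.7]]
70 210 300 [[-75.6, -29.8, 30.2], [-75.6, 29.9, 30.1]]
100 211 298 [[-57.4, -29.7, 35.8], [-57.4, 29.3, 35.8]]
130 212 297 [[-38.4, -29.6, 41.7], [-38.4, 29.3, 41.6]]
160 213 297 [[-18.6, -29.5, 47.8], [-18.6, 30.0, 47.7]]
190 214 296 [[2.1, -29.4, 54.2], [2.1, 30.0, 54.1]]
220 214 302 [[23.8, -30.0, 60.9], [23.8, 35.1, 60.8]]
230 17 223 [[-106.4, -15.8, 20.7], [26.4, -18.0, 61.7]]
255 17 223 [[-106.4, -0.0, 20.7], [26.4, 0.4, 61.6]]
280 17 223 [[-106.4, 15.8, 20.7], [26.4, 18.7, 61.6]]
```

Request:
send_rows:
  commands:
    - [[0.1,-0.045,0.022,0,0,0],[0.2,-0.045,0.022,0,0,0],[0.3,-0.045,0.022,0,0,0],[0.45,-0.045,0.022,0,0,0],[0.47,-0.045,0.022,0,0,0],[0.47,-0.045,0.022,0,0,0]]

```text
time_s: 8.18
ee_pos: [570.8, 235.5, 67.2]
ee_rot: [-90.1, 72.8, -14.6]
force: [0.1, -0.3, -0.8]
gripper_width: 81.5
```

```bash
python3 - <<'E'
from st import *
x,z=18.0,48.24;th=.3
print(rows(s,B(x,z,.2),toolR(YAW,17.2)))
E
```

```text
8.175 [570.78 235.47  67.23] [-90.05  72.78 -14.55] [ 0.09 -0.34 -0.83] 81.5
[ 1.968e-01  6.700e-03  2.900e-03 -1.000e-04 -1.000e-04  1.000e-04]
```

Request:
send_rows:
  commands:
    - [[0.07,0.007,0.003,0,0,0],[0.14,0.007,0.003,0,0,0],[0.18,0.007,0.003,0,0,0],[0.19,0.007,0.003,0,0,0],[0.19,0.007,0.003,0,0,0]]

```text
time_s: 8.8
ee_pos: [575.7, 234.6, 49.2]
ee_rot: [-90.0, 72.8, -14.5]
force: [-0.2, 0.2, 0.7]
gripper_width: 81.9
```

```bash
python3 - <<'E'
from st import *
x,z=18.0,48.24;th=.3
print(rows(s,B(x,z,.2),toolR(YAW,17.2)))
E
```

```text
8.8 [575.71 234.62  49.21] [-89.98  72.76 -14.48] [-0.17  0.17  0.7 ] 81.9
[ 0.0098  0.001  -0.0013 -0.0001  0.      0.0001]
```

Request:
send_rows:
  commands:
    - [[0.009,0.001,0,0,0,0],[0.009,0.001,0,0,0,0],[0.009,0.001,0,0,0,0],[0.009,0.001,0,0,0,0]]
  jaw: 1
  force: 10

```text
time_s: 9.3
ee_pos: [575.8, 234.5, 48.4]
ee_rot: [-90.0, 72.8, -14.5]
force: [-0.3, 0.0, 0.3]
gripper_width: 60.1
```

Request:
send_rows:
  commands:
    - [[0,0,0,0,0,0],[0,0,0,0,0,0],[0,0,0,0,0,0]]
  force: 45

```text
time_s: 9.68
ee_pos: [575.8, 234.5, 48.4]
ee_rot: [-90.0, 72.8, -14.5]
force: [-0.3, -0.4, 1.5]
gripper_width: 59.7
```

Request:
send_rows:
  commands:
    - [[-0.013,-0.02,0,0,0,0],[-0.05,-0.04,0,0,0,0],[-0.1,-0.055,0,0,0,0],[-0.15,-0.07,0,0,0,0]]

```text
time_s: 10.18
ee_pos: [578.0, 234.0, 65.1]
ee_rot: [-90.0, 72.8, -14.5]
force: [-0.0, -0.1, -3.4]
gripper_width: 59.7
```

Request:
send_rows:
  commands:
    - [[-0.1,-0.03,0,0,0,0],[-0.25,-0.08,0,0,0,0],[-0.5,-0.15,0,0,0,0],[-0.67,-0.2,0,0,0,0],[-0.67,-0.2,0,0,0,0],[-0.67,-0.2,0,0,0,0]]

```text
time_s: 10.92
ee_pos: [576.8, 234.0, 134.4]
ee_rot: [-90.1, 72.8, -14.6]
force: [-0.3, 0.8, -2.6]
gripper_width: 59.6
```

```bash
python3 - <<'E'
from st import *
p,d,c,s=grab(env,"wrist",4); p,d,c,s=grab(env,"side",4)
im=cv2.resize(p[90:230,150:300,::-1],None,fx=4,fy=4,interpolation=cv2.INTER_CUBIC); cv2.imwrite("pics/side4_big.png",im)
E
```

```text
10.925 [576.8  233.96 134.36] [-90.08  72.79 -14.58] [-0.33  0.84 -2.6 ] 59.6
```

View pics/side4_big.png

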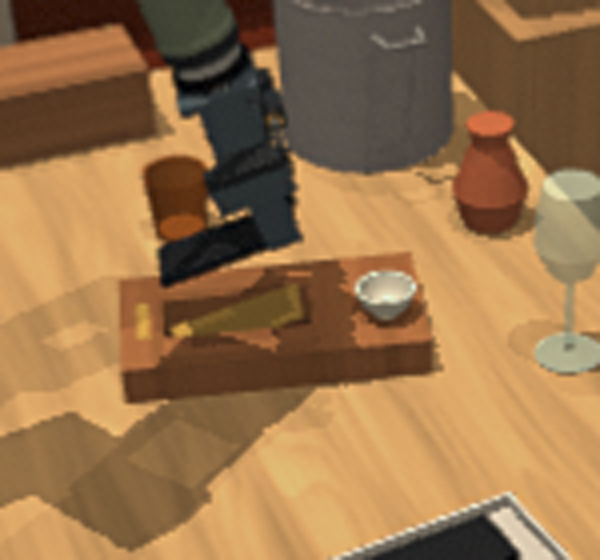

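View pics/wrist4.png

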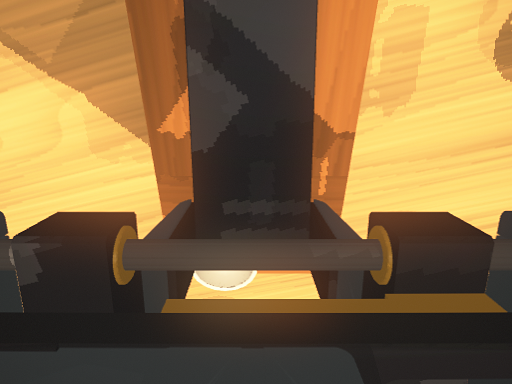

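```bash
cat > slabtool.py <<'E'
from h import *
def slabtool(tag,s,u0=200,u1=305,v1=195):
    c=calib("wrist",tag); im=cv2.imread(f"pics/wrist{tag}.png"); d=np.load(f"pics/wrist{tag}_d.npy")
    v,u=np.mgrid[3:v1:2,u0:u1:2]; u=u.ravel();v=v.ravel()
    P=bydepth(c,np.c_[u,v],d[v,u]); R0=Rt(s["ee_rot"]); q=(P-s["ee_pos"])@R0
    good=np.abs(q[:,0]+10)<20
    A=np.c_[q[:,1:],np.ones(len(q))]
    for _ in range(3):
        co=np.linalg.lstsq(A[good],q[good,0],rcond=None)[0]; r=q[:,0]-A@co; good=np.abs(r)<3
    print("x_tool = %.4f y + %.4f z + %.2f"%tuple(co),good.mean(),"slope deg",np.degrees(np.arctan(co[:2])),"std",r[good].std())
    return co
E
python3 - <<'E'
from slabtool import *
from workcell import env
s=env.state(); slabtool(4,s)
c=calib("scene",0); im=cv2.imread("pics/scene0.png"); 
# tray bright region
hsv=cv2.cvtColor(im,cv2.COLOR_BGR2HSV)
m=np.zeros(im.shape[:2],np.uint8); m[155:245,125:228]=((hsv[...,1]<80)|(hsv[...,2]<60))[155:245,125:228]
m=cv2.morphologyEx(m,cv2.MORPH_OPEN,np.ones((3,3)))
r,k=rect(c,m,12); print(r,cv2.boundingRect(k)); print(cv2.approxPolyDP(k,4,True).reshape(-1,2).tolist())
d=np.load("pics/scene0_d.npy")
E
```

```text
x_tool = 0.0025 y + 0.0002 z + -10.78 0.995872641509434 slope deg [0.14250126 0.00965139] std 0.6605107204954755
((577.8341674804688, -204.47288513183594), (215.31150817871094, 208.05938720703125), 6.316868782043457) (138, 164, 81, 74)
[[202, 164], [138, 179], [146, 237], [218, 219]]
```

```bash
python3 - <<'E'
from st import *
T=toolR(6.35,0)
print(rows(s,[577+12,134,134],T))
s2=dict(s); s2["ee_pos"]=np.array([589,134,134.]); s2["ee_rot"]=R.from_matrix(T).as_euler('xyz',degrees=True)
print(rows(s2,[639,-238.5,134],T))
E
```

```text
11.025 [576.6  233.86 133.65] [-90.24  72.85 -14.73] [-0.16  0.43 -2.3 ] 59.6
[ 0.107  -0.3544 -0.9357 -0.0575 -0.0089  0.0471]
[ 0.     -0.0849 -3.7574 -0.     -0.      0.    ]<sys>:0: UserWarning: Gimbal lock detected. Setting third angle to zero since it is not possible to uniquely determine all angles.
```

Request:
send_rows:
  commands:
    - [[0.02,-0.06,-0.15,-0.012,-0.002,0.01],[0.05,-0.15,-0.4,-0.028,-0.004,0.023],[0.08,-0.26,-0.67,-0.045,-0.007,0.037],[0.107,-0.354,-0.936,-0.0575,-0.0089,0.0471]]

```text
time_s: 11.52
ee_pos: [590.1, 133.1, 134.3]
ee_rot: [15.4, 89.9, 111.9]
force: [0.2, -0.3, -1.5]
gripper_width: 59.8
```

Request:
send_rows:
  commands:
    - [[0,-0.008,-0.32,0,0,0],[0,-0.016,-0.65,0,0,0],[0,-0.024,-1,0,0,0]]

```text
time_s: 11.9
ee_pos: [603.1, 34.1, 133.8]
ee_rot: [-43.5, 89.9, 52.9]
force: [0.4, 0.2, -2.5]
gripper_width: 59.6
```

Request:
send_rows:
  commands:
    - [[0,-0.008,-0.32,0,0,0],[0,-0.016,-0.65,0,0,0],[0,-0.024,-1,0,0,0]]

```text
time_s: 12.28
ee_pos: [616.5, -64.9, 133.8]
ee_rot: [-41.1, 89.9, 55.3]
force: [0.5, 0.5, -2.3]
gripper_width: 59.6
```

```bash
python3 - <<'E'
from st import *
print(rows(s,[639,-238.5,134],toolR(6.35,0)),s["qpos"])
E
```

```text
12.275 [616.55 -64.95 133.8 ] [-41.09  89.92  55.29] [ 0.51  0.54 -2.29] 59.6
[-3.8000e-03 -3.0200e-02 -1.7498e+00  1.0000e-04  2.0000e-04  1.0000e-04] [-7.11411826e+00  2.55708938e+01  9.03063287e+01  7.80750070e-02
  6.40860909e+01 -1.03531252e+02]
```

Request:
send_rows:
  commands:
    - [[0,-0.005,-0.32,0,0,0],[0,-0.012,-0.65,0,0,0],[0,-0.02,-1,0,0,0]]

```text
time_s: 12.65
ee_pos: [629.6, -164.1, 133.6]
ee_rot: [-29.8, 89.9, 66.6]
force: [0.8, 0.5, -1.4]
gripper_width: 59.4
```

Request:
send_rows:
  commands:
    - [[0,-0.005,-0.3,0,0,0],[0,-0.01,-0.55,0,0,0],[0,-0.01,-0.7,0,0,0],[0,-0.01,-0.74,0,0,0],[0,-0.01,-0.74,0,0,0]]

```text
time_s: 13.28
ee_pos: [638.8, -235.9, 134.5]
ee_rot: [-45.5, 89.9, 50.9]
force: [-0.5, 0.8, -2.5]
gripper_width: 59.5
```

```bash
python3 - <<'E'
from st import *
p,d,c,s=grab(env,"wrist",5)
from slabtool import *
slabtool(5,s)
E
```

```text
13.275 [ 638.81 -235.95  134.49] [-45.53  89.87  50.85] [-0.55  0.78 -2.52] 59.5
x_tool = 0.0013 y + -0.0013 z + -9.95 0.9962657232704403 slope deg [ 0.07688671 -0.07482496] std 0.6597734277726555
```

View pics/wrist5.png

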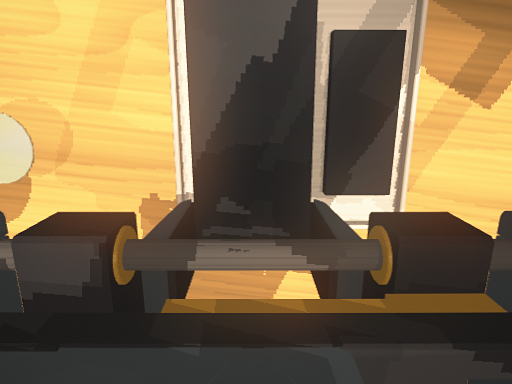

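```bash
python3 - <<'E'
from st import *
c=calib("wrist",5); im=cv2.imread("pics/wrist5.png"); d=np.load("pics/wrist5_d.npy")
hsv=cv2.cvtColor(im,cv2.COLOR_BGR2HSV)
m=np.zeros(im.shape[:2],np.uint8); m[20:205,321:411]=(hsv[...,2]<105)[20:205,321:411]
m=cv2.morphologyEx(m,cv2.MORPH_OPEN,np.ones((5,5)))
r,k=rect(c,m,17); print(r,cv2.boundingRect(k))
v,u=np.nonzero(cv2.erode(m,np.ones((5,5)))); print("z",np.median(bydepth(c,np.c_[u,v],d[v,u]),0))
U=np.array(r[0]); 
# tray walls: outer edges against table by depth?
vv,uu=np.mgrid[0:384,0:512]; P=bydepth(c,np.c_[uu.ravel(),vv.ravel()],d.ravel()).reshape(384,512,3)
for row in (20,60,100,140,180):
    on=np.nonzero((P[row,:,2]>13)&(P[row,:,2]<22))[0]; L=on[on<200]; H=on[on>408]
    print(row,L.min() if len(L) else 0,L.max() if len(L) else 0,H.min() if len(H) else 0,H.max() if len(H) else 0, [np.round(onplane(c,[[x,row]],18)[0,:2],1).tolist() for x in ([L.min(),L.max()] if len(L) else [])+([H.min(),H.max()] if len(H) else [])])
np.save("pics/U.npy",U)
E
```

```text
13.325 [ 638.83 -235.63  134.6 ] [-47.91  89.87  48.49] [-0.5   0.38 -2.22] 59.7
((571.2078247070312, -147.9798583984375), (138.22201538085938, 61.523136138916016), 6.111442565917969) (323, 30, 83, 165)
z [ 565.44755149 -148.36620599   16.55736074]
20 167 173 418 426 [[513.8, -317.6], [513.2, -312.8], [491.1, -117.3], [490.3, -110.9]]
60 169 175 414 421 [[543.9, -314.4], [543.3, -309.5], [521.2, -113.7], [520.5, -107.9]]
100 172 177 409 416 [[575.5, -310.2], [575.0, -306.0], [553.0, -110.6], [552.4, -104.7]]
140 174 179 409 412 [[609.0, -306.6], [608.5, -302.3], [586.2, -103.1], [585.9, -100.4]]
180 176 182 0 0 [[644.5, -302.9], [643.9, -297.6]]
```

```bash
cat > tgt.py <<'E'
from st import *
for z in (40,20,9,6.5): print(z,rows(s,[639.25,-239.9,z],toolR(6.3,0)))
E
python3 tgt.py
```

```text
13.325 [ 638.83 -235.63  134.6 ] [-47.91  89.87  48.49] [-0.5   0.38 -2.22] 59.7
40 [ 9.46e-01  2.20e-03 -4.43e-02  3.00e-04  2.00e-04  3.00e-04]
20 [ 1.146e+00  2.600e-03 -4.470e-02  3.000e-04  2.000e-04  3.000e-04]
9 [ 1.256e+00  2.700e-03 -4.480e-02  3.000e-04  2.000e-04  3.000e-04]
6.5 [ 1.281e+00  2.800e-03 -4.490e-02  3.000e-04  2.000e-04  3.000e-04]
```

Request:
send_rows:
  commands:
    - [[0.15,0,-0.04,0,0,0],[0.4,0,-0.04,0,0,0],[0.65,0,-0.04,0,0,0],[0.85,0,-0.04,0,0,0],[0.94,0.002,-0.044,0,0,0],[0.94,0.002,-0.044,0,0,0]]

```text
time_s: 14.08
ee_pos: [638.9, -240.4, 39.7]
ee_rot: [-15.0, 89.9, 81.4]
force: [0.3, 0.6, -2.6]
gripper_width: 59.3
```

```bash
python3 tgt.py
```

```text
14.075 [ 638.92 -240.45   39.72] [-15.03  89.9   81.35] [ 0.33  0.58 -2.56] 59.3
40 [-0.0028 -0.0039  0.0051  0.0002  0.0003  0.0001]
20 [ 1.972e-01 -3.800e-03  4.700e-03  2.000e-04  3.000e-04  1.000e-04]
9 [ 3.072e-01 -3.700e-03  4.600e-03  2.000e-04  3.000e-04  1.000e-04]
6.5 [ 3.322e-01 -3.700e-03  4.500e-03  2.000e-04  3.000e-04  1.000e-04]
```

Request:
send_rows:
  commands:
    - [[0.08,-0.002,0.002,0,0.0003,0],[0.16,-0.004,0.005,0,0.0003,0],[0.22,-0.004,0.005,0,0.0003,0],[0.27,-0.004,0.005,0,0.0003,0],[0.29,-0.004,0.005,0,0.0003,0],[0.29,-0.004,0.005,0,0.0003,0]]

```text
time_s: 14.82
ee_pos: [639.7, -240.2, 11.5]
ee_rot: [-118.0, 89.9, -21.6]
force: [-0.1, -0.1, -3.7]
gripper_width: 59.4
```

```bash
python3 tgt.py
```

```text
14.825 [ 639.71 -240.23   11.49] [-117.98   89.89  -21.61] [-0.15 -0.05 -3.69] 59.4
40 [-2.851e-01  3.700e-03  3.500e-03  2.000e-04 -1.000e-04  3.000e-04]
20 [-0.0851  0.004   0.0037  0.0002 -0.0001  0.0003]
9 [ 0.0249  0.0042  0.0038  0.0002 -0.0001  0.0003]
6.5 [ 0.0499  0.0043  0.0038  0.0002 -0.0001  0.0003]
```

Now creep down, watching the force (held weight reads about −3 N).

Request:
send_rows:
  commands:
    - [[0.01,0.003,0.003,0,0,0.0003],[0.02,0.003,0.003,0,0,0.0003],[0.025,0.003,0.003,0,0,0.0003],[0.025,0.003,0.003,0,0,0.0003]]

```text
time_s: 15.32
ee_pos: [639.4, -240.0, 9.1]
ee_rot: [178.2, 89.9, -85.5]
force: [0.0, 0.4, -1.6]
gripper_width: 59.2
```

Request:
send_rows:
  commands:
    - [[0.005,0,0,0,0,0],[0.01,0,0,0,0,0],[0.01,0,0,0,0,0]]

```text
time_s: 15.7
ee_pos: [639.4, -239.9, 8.0]
ee_rot: [174.7, 89.9, -89.0]
force: [0.3, 0.0, -2.5]
gripper_width: 59.7
```

Request:
send_rows:
  commands:
    - [[0.005,0,0,0,0,0],[0.008,0,0,0,0,0],[0.008,0,0,0,0,0]]

```text
time_s: 16.08
ee_pos: [639.4, -240.0, 7.3]
ee_rot: [174.3, 89.9, -89.3]
force: [-0.1, -0.7, -2.5]
gripper_width: 59.9
```

Request:
send_rows:
  commands:
    - [[0.003,0,0,0,0,0],[0.006,0,0,0,0,0],[0.006,0,0,0,0,0]]

```text
time_s: 16.45
ee_pos: [639.4, -239.9, 6.7]
ee_rot: [179.3, 89.9, -84.3]
force: [0.4, 0.9, -2.5]
gripper_width: 59.6
```

Request:
send_rows:
  commands:
    - [[0.003,0,0,0,0,0],[0.004,0,0,0,0,0],[0.004,0,0,0,0,0]]

```text
time_s: 16.82
ee_pos: [639.4, -240.0, 6.6]
ee_rot: [-171.4, 89.9, -75.0]
force: [0.3, 0.4, 0.5]
gripper_width: 59.6
```

Request:
send_rows:
  commands:
    - [[0.003,0,0,0,0,0],[0.003,0,0,0,0,0],[0.003,0,0,0,0,0]]

```text
time_s: 17.2
ee_pos: [639.4, -240.0, 6.5]
ee_rot: [-166.5, 89.9, -70.1]
force: [-1.7, 0.9, 4.7]
gripper_width: 59.8
```

Request:
send_rows:
  commands:
    - [[-0.002,0,0,0,0,0],[-0.002,0,0,0,0,0],[-0.002,0,0,0,0,0]]
  force: 5

```text
time_s: 17.58
ee_pos: [639.5, -240.0, 6.5]
ee_rot: [-170.0, 89.9, -73.7]
force: [-1.2, 0.8, 5.3]
gripper_width: 60.1
```

Request:
send_rows:
  commands:
    - [[0,0,0,0,0,0],[0,0,0,0,0,0],[0,0,0,0,0,0],[0,0,0,0,0,0]]
  jaw: -0.62
  force: 20

```text
time_s: 18.08
ee_pos: [639.4, -240.0, 6.0]
ee_rot: [176.7, 89.9, -87.0]
force: [-0.1, 0.3, 0.9]
gripper_width: 73.9
```

Request:
send_rows:
  commands:
    - [[-0.03,0,0,0,0,0],[-0.1,0,0,0,0,0],[-0.25,0,0,0,0,0],[-0.5,0,0,0,0,0],[-0.8,0,0,0,0,0],[-1,0,0,0,0,0],[-1,0,0,0,0,0]]

```text
time_s: 18.95
ee_pos: [640.8, -240.4, 109.3]
ee_rot: [-126.2, 89.6, -29.8]
force: [1.3, -0.8, 0.5]
gripper_width: 73.5
```

```bash
python3 - <<'E'
from st import *
p,d,c,s=grab(env,"wrist",6); p,d,c,s=grab(env,"scene",6); p,d,c,s=grab(env,"side",6)
E
```

```text
18.95 [ 640.79 -240.42  109.35] [-126.18   89.65  -29.81] [ 1.33 -0.8   0.49] 73.5
```

View pics/wrist6.png

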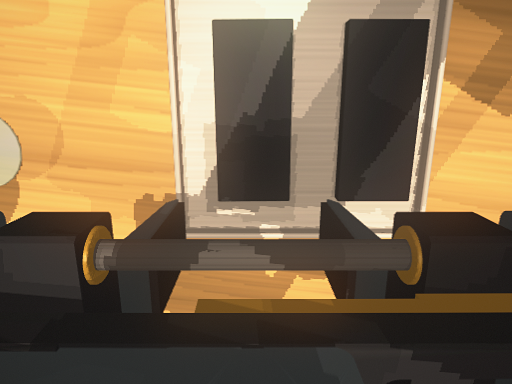

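View pics/side6.png

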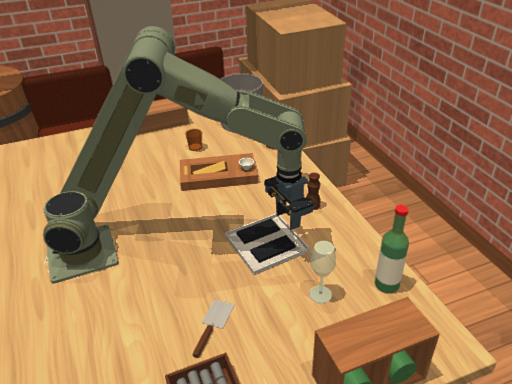

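View pics/scene6.png

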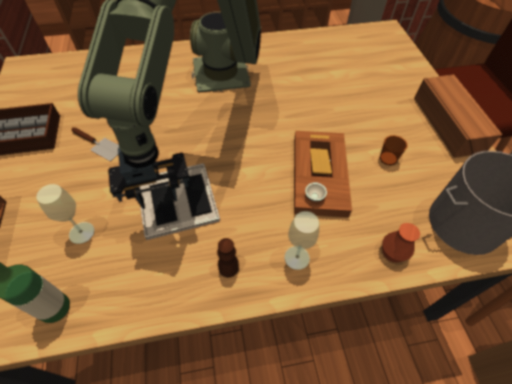

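```bash
python3 - <<'E'
from st import *
c=calib("wrist",6); im=cv2.imread("pics/wrist6.png"); d=np.load("pics/wrist6_d.npy")
hsv=cv2.cvtColor(im,cv2.COLOR_BGR2HSV)
tx=np.array([.994,.1097]); ty=np.array([-.1097,.994]); Tc=551.8*tx-268.6*ty
for nm,x0,x1 in (("placed",207,302),("used",333,432)):
    m=np.zeros(im.shape[:2],np.uint8); m[12:207,x0:x1]=(hsv[...,2]<112)[12:207,x0:x1]
    m=cv2.morphologyEx(m,cv2.MORPH_OPEN,np.ones((9,9)))
    r,k=rect(c,m,17); u=np.array(r[0])-Tc; print(nm,np.round(u@tx,1),np.round(u@ty,1),r)
    v,uu=np.nonzero(cv2.erode(m,np.ones((9,9)))); P=bydepth(c,np.c_[uu,v],d[v,uu]); A=np.c_[P[:,:2]-P[:,:2].mean(0),np.ones(len(P))]
    co=np.linalg.lstsq(A,P[:,2],rcond=None)[0]; print("tilt deg",np.degrees(np.arctan(co[:2])),"z",co[2])
for n,b in (("scene",(295,215,325,272)),("scene",(300,178,330,205)),("scene",(375,130,410,170)),("scene",(213,235,243,280)),("scene",(35,180,98,245))):
    a=cv2.imread(f"pics/{n}0.png").astype(int);e=cv2.imread(f"pics/{n}6.png").astype(int); D=np.abs(a-e)[b[1]:b[3],b[0]:b[2]].max(2); print(b,(D>40).mean())
E
```

```text
19.1 [ 638.84 -239.64  105.57] [ 106.99   89.93 -156.64] [-0.52  0.57 -0.95] 73.8
placed 6.2 -39.2 ((588.4583740234375, -244.76846313476562), (125.23785400390625, 59.70255661010742), 6.453357696533203)
tilt deg [-0.9670498  -0.23991866] z 17.597131458644643
used -0.5 58.9 ((570.9957885742188, -147.98370361328125), (138.23953247070312, 62.28327178955078), 6.426031589508057)
tilt deg [  1.7487439  -17.32371603] z 17.48047496869145
(295, 215, 325, 272) 0.0
(300, 178, 330, 205) 0.0
(375, 130, 410, 170) 0.0
(213, 235, 243, 280) 0.0
(35, 180, 98, 245) 0.0
```

```bash
python3 - <<'E'
from h import *
c=calib("wrist",6); d=np.load("pics/wrist6_d.npy")
for nm,us in (("placed",(222,284)),("used",(352,403))):
    for u in us:
        for v in (28,110,190):
            v_,u_=np.mgrid[v-4:v+5,u-4:u+5]; P=bydepth(c,np.c_[u_.ravel(),v_.ravel()],d[v_,u_].ravel()); print(nm,u,v,np.round(np.median(P,0),1))
for col in (235,265): print(col,np.round(onplane(c,[[col,19.5],[col,200.5]],17)[:,:2],1).tolist())
from workcell import env
p,d,c,s=grab(env,"wrist",7); print(s["ee_pos"],s["time_s"],s["force"],np.abs(s["qvel"]).max())
env.job_done()
E
```

```text
placed 222 28 [ 522.  -275.6   16.5]
placed 222 110 [ 580.7 -270.1   16.6]
placed 222 190 [ 645.3 -264.5   16.4]
placed 284 28 [ 516.9 -230.1   16.5]
placed 284 110 [ 575.4 -222.2   16.6]
placed 284 190 [ 639.3 -213.4   16.5]
used 352 28 [ 511.4 -180.3   16.6]
used 352 110 [ 569.4 -169.4   16.6]
used 352 190 [ 633.1 -157.6   16.5]
used 403 28 [ 507.1 -142.9   16.8]
used 403 110 [ 564.9 -129.9   16.4]
used 403 190 [ 628.4 -115.2   16.5]
235 [[515.2, -266.6], [652.8, -252.9]]
265 [[512.8, -244.7], [650.0, -228.1]]
[ 638.83879562 -239.63657468  105.56677271] 19.1 [-0.52320991  0.57414429 -0.94674578] 0.6695776193464491
the job is handed in; nothing more can be done
```

The slab is in the tray's free lane, flat and right way up, beside the used slab. I handed the job in at 19.1 s of the 48 s allowed.

- **Press:** I pressed the brass-bar end down to the cradle's stop. It took about 5–6 N on the way, then about 14 N at the stop. A depth fit then showed the slab tilted 17.15°, which matches the stop.
- **Grip and lift:** I took the slab across its width at the raised end with 45 N. It stayed put in the jaws, with at most 0.15° of tilt.
- **Set-down:** I lowered it in steps of half a millimetre or less at the end. The contact force was about 5 N before I let go.

**Last checks:**
- All six depth points on the slab's top read 16.4–16.6 mm against a nominal 17 mm. The used slab reads the same, so both lie flat.
- The slab's yaw is 6.45° against about 6.3–6.4° for the tray. It sits 39.2 mm to −y of the tray's middle, where the lane is at 40 mm.
- The two slabs' ends lie level in the wrist image.
- The used slab was measured in the same place before and after to about 0.2 mm. Image patches of the ramekin, both glasses, the tealight cup and the mill were unchanged.
- The gripper was about 105 mm above the table (TCP height) and touching nothing at hand-in.

**Checks that disagreed:**
- The final colour mask cut off part of the placed slab (125 mm long instead of 140). I took its lengthwise position from its end edges instead.
- The first plane fit on the used slab was thrown off by stray points (it gave 17°). The six-point check above replaced it.
- At the start, the scene and side cameras differed by up to about 9 mm on the used slab's position. I used the wrist camera for it, along with the tray's outline.

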